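Plug the test gauge into the airbrush compressor's quick coupler

ROBOT

A 7-joint arm with a two-finger parallel gripper is mounted at the origin on the work surface. World frame = base frame: x ahead of the robot, y to its left, z up, the work surface at z = 0. Lengths are in m, angles in rad, forces in N, time in s.
With the tool pointing down it reaches from about 0.4 to 0.85 m from the base axis. Payload 4.5 kg.
Tool frame: the origin (TCP) lies where the fingers leave the gripper's body, on its centre line; the fingertips stand 64 mm ahead of it and the grasp point (between the pads) lies 45 mm ahead of it; z points along the fingers, y is the line along which they close (so a half turn about z gives the same grasp; the last joint's range is limited). The gripper opens to 88 mm and grips with 3 to 60 N. Pads are 18 mm wide; open, the fingers measure 123 mm over their backs; the gripper's body (75 mm by 187 mm) begins 45 mm behind the grasp point.
Start: joints at [-1.274, 0.689, -0.195, 1.565, 0.157, 0.902, -0.215], TCP at [0.162, 0.604, 0.303] pointing down, gripper open.
Joint ranges: [-3.01, 3.01], [-0.46, 2.08], [-1.47, 1.51], [0.13, 2.56], [-1, 4.14], [0.04, 2.09], [-2.66, 2.66]. Speed limits (rad/s): [2.57, 2.57, 3.14, 3.14, 3.14, 3.14, 3.14].

INTERFACE

Orientations are given as a unit quaternion [x, y, z, w].
In Python, from plant import r gives the robot as it stands.
- The arm moves only by the tool play_rows, never from a script. Its arguments are lists of equal length, an entry for each row: "translation": the shift along the tool's x, y, z in m, a list of three; "delta_rot": the turn, a rotation vector about the tool's x, y, z in degrees, a list of three; "grip": the opening, from -1 (shut) to 1 (fully open). In form: {"translation": [[x, y, z], ...], "delta_rot": [[rx, ry, rz], ...], "grip": [grip, ...]}. A call has 1 to 20 rows; each row shifts and turns the commanded pose from where the row before left it, along the tool's axes as they then stand; what a row does not reach is not made up. A row lasts 1/8 s, in which the tool goes at most 62.5 mm and 10.7 degrees, less where a joint would pass 70% of its speed; a pose out of reach is approached as far as the arm can. A call with a gripper value outside its range is refused whole. The fingers move at their own pace and stop on an object; "squeeze" is the grip in N (left out, the last holds). Time passes only in rows, so rows that do not move let the fingers close. It gives the time, the measured TCP pose, the force, the opening and the grip force at its end, in the units of the state.
- r.get_state(): the state, without advancing time (a new reading comes with each control period).
- r.snapshot(name): name is "scene" or "top" or "wrist"; returns the picture (480x640x3 uint8, blue, green, red); there is no depth.
- r.get_calibration(name): a dict with "intrinsics" (3x3 intrinsics, pixels), "eye" and "rotation" of the camera in the world. Camera axes: x right, y up, looking along -z (the intrinsics and any distortion apply to the point x, -y, -z); pixel columns grow to the right and rows downward; lengths in m; the calibration is good to about 2 mm. A picture is of the moment at which its call begins: read the wrist's pose just before it. get_calibration takes no time and is no camera call; for the wrist camera it gives the pose at the moment of the call.
- r.finish_job(): hands the job in; it is judged then, once.
Trained networks look in the newest picture that a camera, given by its name, has taken for a name from the list of things; names that differ only in an ending like _2 or _b are one class to them, and where a whole thing is asked for, a point or a joint stands for the part that bears it (a point fixed in the world has none). Each returns a list of dicts, best first, with "confidence" (0 to 1); they miss things now and then, are a little off and sometimes report something else, mostly with a low value. They report only what shows in the picture. A call takes as long as a camera call.
- r.look_for(camera, target): "point" ([x, y, z] in m, in world coordinates, good to about 4 mm: the middle of the surface that is visible of it).
- r.silhouettes(camera, target): "pixels" (480x640 bool, what is visible of it).
The state is a dict: "clock": time; "q": joint angles; "qd": joint speeds; "joint_torque": joint torques, N m; "tool_pos": TCP position; "eef_rot": TCP orientation; "contact_force": force on the tool from outside, world axes, zero at the start; "moment": the same for the moment, N m; "opening": opening from 0.0 (shut) to 1.0 (fully open); "finger_force": force on a finger pad.
Only numpy, scipy, OpenCV 4.12 (cv2) and the standard library are available. Lean on these libraries where they do the work, as an engineer would, in place of code of your own. Each camera call takes 0.05 s, during which the arm holds its last target. There are 200 camera calls.

TASK

The quick coupler on top of the little red airbrush compressor has been left with its sleeve sprung forward, so it will not take a plug: draw the sleeve back until it catches and stays back on its own. Then take the pressure gauge out of the wooden fittings block and push its plug straight into the coupler, fully home, so that the sleeve springs forward over it and locks it, and let go with the gauge standing upright in the coupler. Work gently, never leaning hard on the compressor, which gives on soft rubber feet, and do not disturb the brass blow nozzle, the jar or the tin.

Things in the scene. Friction and masses are not known exactly. Their poses are not given: they have to be found in the camera images.
- compressor: red airbrush compressor, 220 x 140 mm; motor top 102 mm, handle bar at the +x end 117 mm high. Cannot slide, but the machine gives straight down on its rubber feet under load, about 3.5 N per mm, stop at 10 mm: coupler and sleeve sink about 3 mm while worked and rise when let go. Origin at bench level under the machine's middle; x from regulator end to motor end, z up.
- outlet (a point): centre of the open mouth of the upright brass coupler, 140 mm above the bench, 60 mm from the compressor's origin towards -x; z up along the bore, x and y as the compressor's; sinks with the machine. Bore 13.2 mm wide, rim 20 mm across. Nothing else within 40 mm of the coupler is higher than 76 mm.
- bore_lock (a point): point on the bore's axis 12 mm below the mouth, at the locking pieces. Sleeve forward: they stop any plug here. Sleeve caught back: the plug meets a spring valve 10 mm down, then needs 10 to 13 N of steady push; in its last 1.5 mm the pieces drop into its groove, the force halves and the sleeve flies forward. Locked, the plug has 1.5 mm of end play.
- sleeve_flange (a point): on the coupler's axis, at the upper face of the sleeve's rear flange; moves with the sleeve. Above it the knurled steel barrel, 28 mm across, 22 mm tall; below it the flange, 33 mm across, 4 mm thick, a 2.5 mm ledge to pull on. Sleeve forward: this point is 25 mm and the barrel's top edge 3 mm below the mouth.
- sleeve (a joint): travel of the sleeve back (down), m: 0 = sprung fully forward, 0.0065 = stop. Its spring takes 6 to 7 N to start and 8 to 9 N where it catches (just past 0.004, no click felt), about 10 N at the stop. Let go past the catch it stays back at about 0.0037 until a plug is home; let go earlier it springs forward again.
- machine (a joint): how far the machine has sunk on its rubber feet, m: 0 at rest, positive down, 3.5 N per mm. The work itself takes 0.003 to 0.004; beyond 0.007 (25 N) it is being leaned on too hard.
- gauge: pressure gauge with a plug at its foot, 0.16 kg, 64 mm tall above the origin. Origin: centre of the lower face of its hexagonal steel collar (20 mm across, 10 mm tall), the face that seats on the coupler's rim; z up, x towards the dial side. Between collar and case a 12 mm square brass stem.
- gauge_case (a point): centre of the gauge's round dark case, 44 mm above the gauge's origin: 40 mm diameter, 24 mm thick along the gauge's x (white dial on +x), so 40 mm wide to grip along y.
- plug_tip (a point): lower end of the gauge's steel plug, 22 mm below the gauge's origin. Plug 12 mm diameter, its tip tapered to 9 mm over the last 1.5 mm, with a 7 mm groove from 9 to 15 mm below the origin.
- rack: fixed wooden fittings block 70 x 180 x 40 mm (x, y, z), origin under its centre, with two 14.5 mm holes, 27 mm deep, at y = -40 and +40 mm. The gauge stands upright in one, the blow nozzle in the other, their collars resting on the top.
- nozzle: brass blow nozzle on the same steel plug, standing in the other hole of the block, 55 mm tall above it, 20 mm wide; origin as the gauge's. To be left in place.
- jar: closed amber glass jar, 60 mm diameter, 85 mm tall, origin under its centre. To be left alone.
- tin: closed paint tin, 68 mm diameter, 75 mm tall, origin under its centre. To be left alone.

How it is judged:
On the way:
1. the sleeve is drawn back and stays back with nothing touching it (value of joint sleeve above 0.003 m and contact force between each of the arm, the fingers and compressor below 0.1 N), for 0.2 s.
At the end, for the whole second after the job is handed in: The gauge stands at rest in the coupler, upright within 0.08 rad, its collar within 3 mm of the coupler's rim (the lock's end play included) and within 3 mm of its centre, with the sleeve sprung fully forward (within 1.2 mm); nozzle within 10 mm, jar and tin within 15 mm of where they stood (value of joint sleeve below 0.0012 m and z of gauge in the frame of outlet below 0.003 m and horizontal distance between gauge and outlet below 0.003 m and angle between gauge's own z axis and vertical below 0.08 rad and linear speed of gauge below 0.01 m/s and distance of nozzle from where it was at the start of the episode below 0.01 m and distance of each of jar, tin from where it was at the start of the episode below 0.015 m); the robot touches nothing.
It fails at once if the compressor is leaned on with more than about 25 N (it sinks more than 7 mm on its feet), through the sleeve, the plug or otherwise (value of joint machine above 0.007 m).
It fails at once if the gauge is dropped or tipped over (angle between gauge's own z axis and vertical above 0.6 rad).
It fails at once if the blow nozzle is moved more than 10 mm (distance of nozzle from where it was at the start of the episode above 0.01 m).
It fails at once if the jar or the tin is moved more than 15 mm (distance of any of jar, tin from where it was at the start of the episode above 0.015 m).
It also fails if it takes over 64 s, if anything falls off the work surface, if the arm or the gripper's body presses on something with over 40 N, if the wrist force passes 120 N, or if a joint passes its speed limit or range.

## Working session

There is one attempt and no reset: what is moved stays moved. The work goes in short steps, Python scripts to look and compute and a tool call to move; the robot and the scene stay as the last step left them, time stands still between calls to the robot, and variables do not carry over. Pictures are saved under pics/ and viewed, at most 10 in all, crops included, and the job is handed in when it is done.

Besides the shell and the picture viewer there is one more tool, called as name(argument=value, ...) on one line, values as JSON. play_rows: Moves the arm, as the interface text tells. Its arguments: {"type":"object","properties":{"translation":{"type":"array","items":{"type":"array","items":{"type":"number"}}},"delta_rot":{"type":"array","items":{"type":"array","items":{"type":"number"}}},"grip":{"type":"array","items":{"type":"number"}},"squeeze":{"type":"number"}},"required":["translation","delta_rot","grip"]}

```bash
ls; mkdir -p pics; cat > h.py <<'E'
import numpy as np, cv2
from plant import r
from scipy.spatial.transform import Rotation as R
def snap(c,f=None):
    cal=r.get_calibration(c); im=r.snapshot(c)
    if f: cv2.imwrite('pics/'+f,im)
    return im,cal
def proj(cal,p):
    K=np.array(cal['intrinsics']);M=np.array(cal['rotation'])
    if M.shape!=(3,3): M=R.from_quat(M).as_matrix()
    c=(np.atleast_2d(p)-np.array(cal['eye']))@M
    c=c*[1,-1,-1]; u=c@K.T; return u[:,:2]/u[:,2:]
def ray(cal,uv):
    K=np.array(cal['intrinsics']);M=np.array(cal['rotation'])
    if M.shape!=(3,3): M=R.from_quat(M).as_matrix()
    d=np.linalg.inv(K)@np.array([uv[0],uv[1],1.]); d=M@(d*[1,-1,-1]); return np.array(cal['eye']),d/np.linalg.norm(d)
def onz(cal,uv,z):
    e,d=ray(cal,uv); return e+d*(z-e[2])/d[2]
def tri(obs):
    A=np.zeros((3,3));b=np.zeros(3)
    for cal,uv in obs:
        e,d=ray(cal,uv);P=np.eye(3)-np.outer(d,d);A+=P;b+=P@e
    return np.linalg.solve(A,b)
def st():
    s=r.get_state()
    for k in('clock','tool_pos','eef_rot','contact_force','opening','finger_force'): print(k,np.round(s[k],4))
    return s
E
python3 - <<'E'
from h import *
st(); np.set_printoptions(precision=4,suppress=True)
for c in('scene','top','wrist'):
    im,cal=snap(c,c+'0.png'); print(c,cal)
    for t in ('compressor','outlet','sleeve_flange','gauge','gauge_case','rack','nozzle','jar','tin'):
        print(t,[(np.round(d['point'],3),round(d['confidence'],2)) for d in r.look_for(c,t)[:2]])
E
```

```text
pics
clock 0.0
tool_pos [0.1623 0.603  0.3019]
eef_rot [ 1.310e-01  9.914e-01 -9.000e-04 -0.000e+00]
contact_force [0.711  0.1927 0.038 ]
opening 0.9992
finger_force 0.0
scene {'intrinsics': array([[567.9151,   0.    , 321.4315],
       [  0.    , 567.9151, 234.1989],
       [  0.    ,   0.    ,   1.    ]]), 'eye': array([0.8811, 0.6183, 0.7437]), 'rotation': array([0.0954, 0.3823, 0.8908, 0.2263])}
compressor [(array([ 0.644, -0.184,  0.05 ]), 0.67)]
outlet [(array([ 0.638, -0.187,  0.052]), 0.94), (array([0.543, 0.154, 0.063]), 0.65)]
sleeve_flange [(array([ 0.548, -0.206,  0.126]), 0.58)]
gauge [(array([0.544, 0.233, 0.094]), 0.9)]
gauge_case [(array([0.544, 0.236, 0.096]), 0.57)]
rack [(array([0.554, 0.208, 0.04 ]), 0.64)]
nozzle [(array([0.544, 0.152, 0.062]), 0.6)]
jar [(array([0.731, 0.045, 0.062]), 0.66)]
tin [(array([0.396, 0.026, 0.063]), 0.72)]
top {'intrinsics': array([[478.7611,   0.    , 323.6772],
       [  0.    , 478.7611, 236.2609],
       [  0.    ,   0.    ,   1.    ]]), 'eye': array([ 0.4495, -0.0028,  0.9984]), 'rotation': array([ 0.0499, -0.0426, -0.7   ,  0.71
[... 184 characters left out ...]
  0.137]), 0.72)]
gauge [(array([0.71 , 0.017, 0.086]), 0.62), (array([0.534, 0.225, 0.103]), 0.58)]
gauge_case [(array([ 0.613, -0.202,  0.027]), 0.53), (array([0.536, 0.23 , 0.103]), 0.52)]
rack [(array([0.536, 0.183, 0.038]), 0.71)]
nozzle [(array([0.535, 0.15 , 0.065]), 0.64)]
jar [(array([0.715, 0.016, 0.085]), 0.85)]
tin [(array([0.389, 0.009, 0.074]), 0.61)]
wrist {'intrinsics': array([[409.0127,   0.    , 316.9828],
       [  0.    , 409.0127, 246.2826],
       [  0.    ,   0.    ,   1.    ]]), 'eye': array([0.0831, 0.6242, 0.3855]), 'rotation': array([-0.1264, -0.0966,  0.6008,  0.7834])}
compressor []
outlet []
sleeve_flange []
gauge []
gauge_case []
rack []
nozzle []
jar []
tin []
```

View pics/scene0.png

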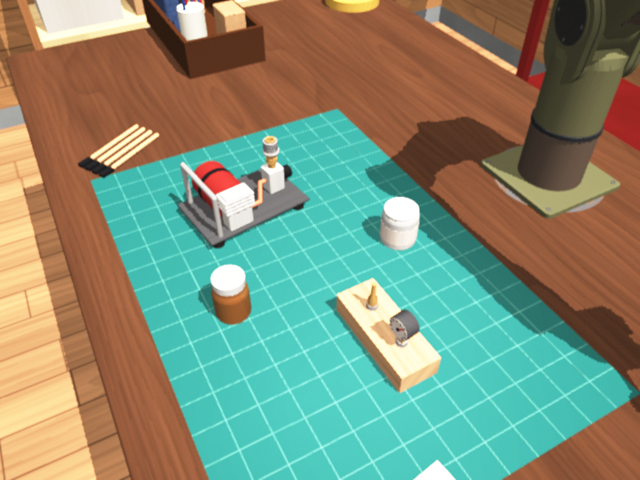

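View pics/top0.png

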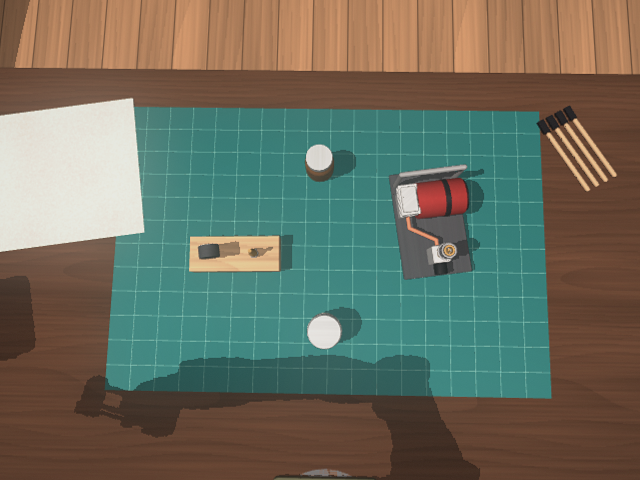

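The scene picture shows the coupler at about px (270,150), the gauge at (403,325) and the nozzle at (373,297). In the top picture the coupler is at (449,250) and the gauge case at (208,251), wide along world y with its dial towards +x. I'll go above the gauge to measure it from two wrist positions.

play_rows(translation=[[0, 0, 0], [0, 0, 0], [-0.027, -0.0266, 0.002], [-0.027, -0.0266, 0.002], [-0.027, -0.0266, 0.002], [-0.027, -0.0266, 0.002], [-0.027, -0.0266, 0.002], [-0.027, -0.0266, 0.002], [-0.027, -0.0266, 0.002], [-0.027, -0.0266, 0.002], [-0.027, -0.0266, 0.002], [-0.027, -0.0266, 0.002], [-0.027, -0.0266, 0.002], [-0.027, -0.0266, 0.002], [-0.027, -0.0266, 0.002], [-0.027, -0.0266, 0.002], [0, 0, 0], [0, 0, 0]], delta_rot=[[0, 0, -7.5], [0, 0, -7.5], [0, 0, 0], [0, 0, 0], [0, 0, 0], [0, 0, 0], [0, 0, 0], [0, 0, 0], [0, 0, 0], [0, 0, 0], [0, 0, 0], [0, 0, 0], [0, 0, 0], [0, 0, 0], [0, 0, 0], [0, 0, 0], [0, 0, 0], [0, 0, 0]], grip=[1, 1, 1, 1, 1, 1, 1, 1, 1, 1, 1, 1, 1, 1, 1, 1, 1, 1])

```text
clock: 3.75
tool_pos: [0.5394, 0.2316, 0.2747]
eef_rot: [0.0, 1.0, 0.0, -0.0]
contact_force: [-0.6, 0.3, 0.6]
opening: 1.002
finger_force: 0.0
```

```bash
cat > shot.py <<'E'
import sys,pickle
from h import *
name=sys.argv[1]; np.set_printoptions(precision=4,suppress=True)
im,cal=snap('wrist',name+'.png'); out={'cal':cal}
print('eye',cal['eye'])
for t in sys.argv[2:]:
    print(t,[(np.round(d['point'],4),round(d['confidence'],2)) for d in r.look_for('wrist',t)[:2]])
    s=r.silhouettes('wrist',t)
    if s:
        m=s[0]['pixels'].astype(np.uint8); out[t]=m; ys,xs=np.where(m); print('  sil',s[0]['confidence'],m.sum(),(xs.mean(),ys.mean()),xs.min(),xs.max(),ys.min(),ys.max(),cv2.minAreaRect(np.c_[xs,ys].astype(np.float32)))
pickle.dump(out,open(name+'.pkl','wb'))
E
python3 shot.py g1 gauge gauge_case plug_tip rack nozzle
```

```text
eye [0.4573 0.2308 0.3575]
gauge [(array([0.5368, 0.2307, 0.1   ]), 0.69)]
  sil 0.67 2687 (np.float64(314.96427242277633), np.float64(232.2214365463342)) 284 345 205 258 ((314.9779968261719, 231.35328674316406), (53.006988525390625, 59.08894729614258), 81.46923065185547)
gauge_case [(array([0.5347, 0.2312, 0.0992]), 0.63)]
  sil 0.83 2602 (np.float64(315.0465026902383), np.float64(232.1479631053036)) 284 345 205 257 ((314.9192810058594, 231.0357666015625), (52.30189514160156, 57.48496627807617), 80.13418579101562)
plug_tip [(array([0.531 , 0.2321, 0.0986]), 0.71)]
  sil 0.83 2675 (np.float64(315.2781308411215), np.float64(231.96598130841122)) 284 345 205 257 ((315.1351623535156, 231.31080627441406), (52.93647384643555, 59.01923751831055), 80.53767395019531)
rack [(array([0.5251, 0.1803, 0.0433]), 0.89)]
  sil 0.74 17424 (np.float64(259.5004017447199), np.float64(208.5249655647383)) 147 378 165 261 ((263.24737548828125, 212.50006103515625), (93.68450927734375, 231.24351501464844), 88.7939453125)
nozzle [(array([0.5382, 0.1601, 0.066 ]), 0.95), (array([0.5343, 0.2333, 0.1022]), 0.41)]
  sil 0.65 756 (np.float64(209.25661375661375), np.float64(223.8148148148148)) 191 227 208 242 ((208.7022705078125, 226.3764190673828), (24.27395248413086, 43.14191436767578), 32.00538635253906)
```

View pics/g1.png

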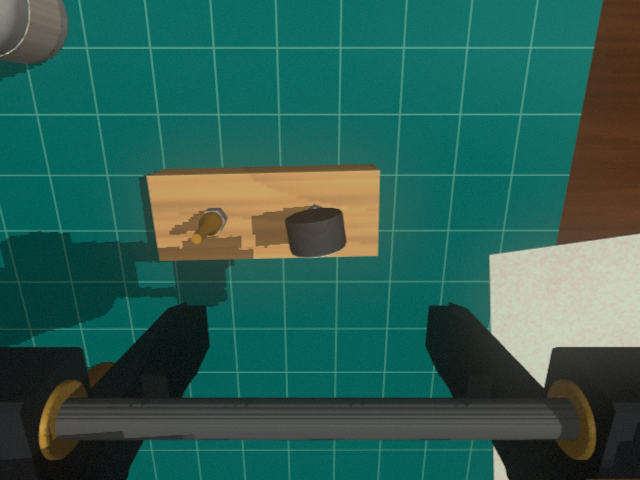

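The wrist picture shows the case at (315,232), the nozzle at (209,224) and the block at x 147-378. I'll shift so the camera is right above the gauge for a second view.

play_rows(translation=[[-0.03, 0, 0], [-0.03, 0, 0], [-0.02, 0, 0], [0, 0, 0]], delta_rot=[[0, 0, 0], [0, 0, 0], [0, 0, 0], [0, 0, 0]], grip=[1, 1, 1, 1])

```text
clock: 4.8
tool_pos: [0.6209, 0.2302, 0.2743]
eef_rot: [0.001, 1.0, 0.0, 0.0]
contact_force: [-0.3, -0.1, 0.7]
opening: 1.002
finger_force: 0.0
```

```bash
python3 shot.py g2 gauge gauge_case rack nozzle; python3 - <<'E'
from h import *
import pickle
a=pickle.load(open('g1.pkl','rb'));b=pickle.load(open('g2.pkl','rb'))
im=cv2.imread('pics/g2.png')
m=b['gauge_case'];ys,xs=np.where(m)
x0,x1,y0,y1=xs.min()-90,xs.max()+60,ys.min()-40,ys.max()+40
print(x0,y0)
cv2.imwrite('pics/g2c.png',cv2.resize(im[y0:y1,x0:x1],None,fx=3.5,fy=3.5,interpolation=cv2.INTER_CUBIC))
E
```

```text
eye [0.5388 0.2297 0.357 ]
gauge [(array([0.5399, 0.2291, 0.0993]), 0.64)]
  sil 0.69 2748 (np.float64(317.2183406113537), np.float64(106.77037845705968)) 283 350 82 131 ((316.80133056640625, 107.25982666015625), (45.66256332397461, 63.76898956298828), 82.40535736083984)
gauge_case [(array([0.5382, 0.2278, 0.1048]), 0.93)]
  sil 0.78 2711 (np.float64(317.0025820730358), np.float64(107.05274806344522)) 284 350 83 132 ((316.969970703125, 107.28998565673828), (45.25483703613281, 63.498191833496094), 81.8698959350586)
rack [(array([0.5343, 0.1809, 0.0384]), 0.79)]
  sil 0.83 21432 (np.float64(257.298712206047), np.float64(106.11888764464352)) 133 386 53 160 ((260.59600830078125, 106.96438598632812), (102.51766967773438, 253.4277801513672), 88.53868865966797)
nozzle [(array([0.5375, 0.1598, 0.0644]), 0.62)]
  sil 0.84 743 (np.float64(201.6837146702557), np.float64(109.95020188425303)) 180 220 98 122 ((200.0, 110.0), (24.0, 40.0), 90.0)
194 43
```

View pics/g2c.png

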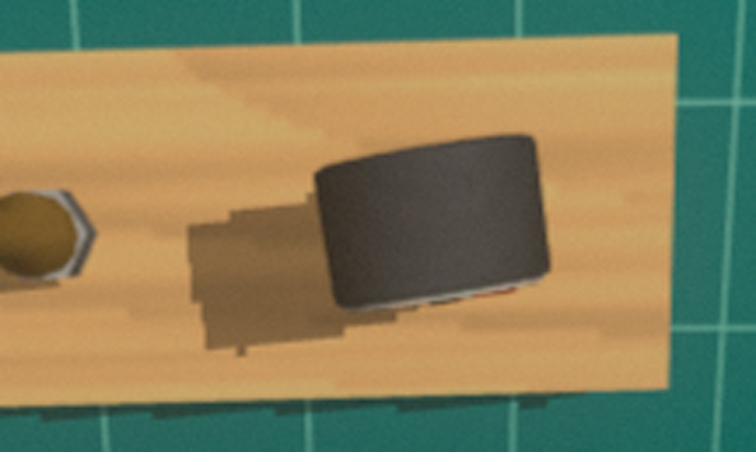

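```bash
python3 - <<'E'
from h import *
import pickle
np.set_printoptions(precision=4,suppress=True)
obs=[]
for n in('g1','g2'):
    o=pickle.load(open(n+'.pkl','rb')); im=cv2.imread(f'pics/{n}.png')
    m=cv2.dilate(o['gauge_case'],np.ones((9,9)))
    g=im.astype(int); dark=((g.max(2)<110)&(g.max(2)-g.min(2)<25)&(m>0)).astype(np.uint8)
    k,l,s,c=cv2.connectedComponentsWithStats(dark); i=1+s[1:,4].argmax()
    ys,xs=np.where(l==i); rect=cv2.minAreaRect(np.c_[xs,ys].astype(np.float32))
    print(n,s[i],c[i],rect)
    for z in(.084,.094,.104): print(z,onz(o['cal'],rect[0],z),onz(o['cal'],c[i],z))
    # corner points on z=.084/.104
    print(np.array([onz(o['cal'],p,.09) for p in cv2.boxPoints(rect)]))
    obs.append((o['cal'],c[i]))
print('tri',tri(obs))
E
```

```text
g1 [ 286  205   60   53 2478] [315.6425 231.6521] ((315.60400390625, 230.57199096679688), (50.892913818359375, 56.4383659362793), 79.69515228271484)
0.084 [0.5361 0.2301 0.084 ] [0.5369 0.2301 0.084 ]
0.094 [0.5332 0.2301 0.094 ] [0.534  0.2301 0.094 ]
0.104 [0.5304 0.2301 0.104 ] [0.5311 0.2301 0.104 ]
[[0.5205 0.2085 0.09  ]
 [0.5136 0.2455 0.09  ]
 [0.5488 0.2524 0.09  ]
 [0.5562 0.2139 0.09  ]]
g2 [ 285   82   66   49 2573] [317.4034 105.7956] ((317.7162170410156, 105.79729461669922), (42.25054168701172, 62.63601303100586), 80.53767395019531)
0.084 [0.5358 0.2301 0.084 ] [0.5358 0.2299 0.084 ]
0.094 [0.5359 0.2301 0.094 ] [0.5359 0.2299 0.094 ]
0.104 [0.536  0.2301 0.104 ] [0.536  0.2299 0.104 ]
[[0.5268 0.2091 0.09  ]
 [0.521  0.2467 0.09  ]
 [0.5452 0.2515 0.09  ]
 [0.5513 0.2128 0.09  ]]
tri [0.5358 0.23   0.0876]
```

play_rows(translation=[[0, -0.0315, -0.004], [0, -0.0315, -0.004], [0, -0.0315, -0.004], [0, -0.0315, -0.004], [0, -0.0315, -0.004], [0, -0.0315, -0.004], [0, -0.0315, -0.004], [0, -0.0315, -0.004], [0, -0.0315, -0.004], [0, -0.0315, 0], [0, -0.0315, 0], [0, -0.0315, 0], [0, -0.0315, 0], [0, -0.0315, 0], [0, 0, 0], [0, 0, 0]], delta_rot=[[0, 0, 0], [0, 0, 0], [0, 0, 0], [0, 0, 0], [0, 0, 0], [0, 0, 0], [0, 0, 0], [0, 0, 0], [0, 0, 0], [0, 0, 0], [0, 0, 0], [0, 0, 0], [0, 0, 0], [0, 0, 0], [0, 0, 0], [0, 0, 0]], grip=[1, 1, 1, 1, 1, 1, 1, 1, 1, 1, 1, 1, 1, 1, 1, 1])

```text
clock: 7.25
tool_pos: [0.6196, -0.2089, 0.3107]
eef_rot: [-0.0, 1.0, 0.001, 0.0]
contact_force: [0.4, -0.1, -0.2]
opening: 0.997
finger_force: 0.0
```

```bash
python3 shot.py c1 outlet sleeve_flange compressor; python3 - <<'E'
import cv2
im=cv2.imread('pics/c1.png'); cv2.imwrite('pics/c1c.png',cv2.resize(im[0:240,200:480],None,fx=2.5,fy=2.5,interpolation=cv2.INTER_CUBIC))
E
```

```text
eye [ 0.5375 -0.2098  0.3934]
outlet [(array([ 0.6081, -0.2077,  0.0533]), 0.78)]
  sil 0.88 41872 (np.float64(318.20892243026367), np.float64(191.73404661826518)) 219 418 53 340 ((318.5179443359375, 195.51380920410156), (274.3065185546875, 173.72108459472656), 82.64761352539062)
sleeve_flange [(array([ 0.5436, -0.2176,  0.1377]), 0.63)]
compressor [(array([ 0.6116, -0.2031,  0.0574]), 0.95)]
  sil 0.78 41281 (np.float64(318.06707686344805), np.float64(191.393764685933)) 219 418 53 339 ((318.8690490722656, 195.5174560546875), (272.85198974609375, 172.73797607421875), 82.40535736083984)
```

View pics/c1c.png

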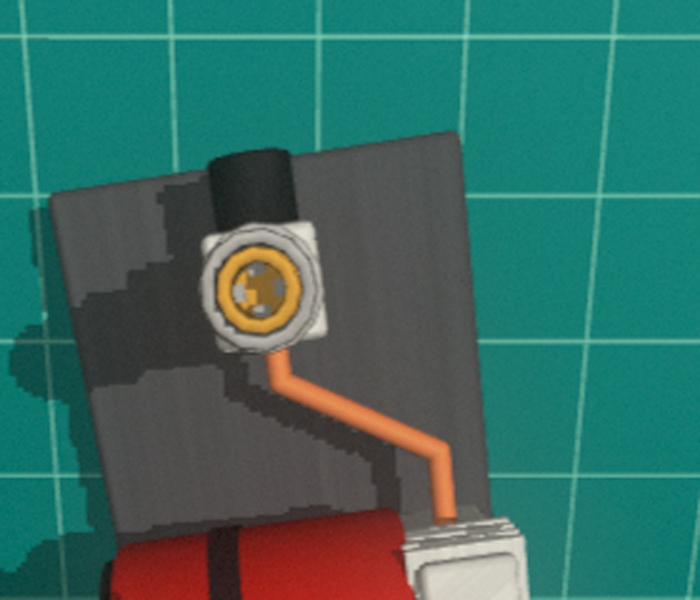

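The brass rim is centred near px (303.6,115.6), directly under the camera. I'll take a second view from 80 mm back in x.

play_rows(translation=[[0.03, 0, 0], [0.03, 0, 0], [0.02, 0, 0], [0, 0, 0]], delta_rot=[[0, 0, 0], [0, 0, 0], [0, 0, 0], [0, 0, 0]], grip=[1, 1, 1, 1])

```text
clock: 8.1
tool_pos: [0.5386, -0.2105, 0.311]
eef_rot: [0.001, 1.0, -0.0, -0.0]
contact_force: [-0.1, -0.2, -0.5]
opening: 1.0
finger_force: 0.0
```

```bash
python3 shot.py c2 sleeve_flange; cat > ring.py <<'E'
from h import *
import pickle
np.set_printoptions(precision=4,suppress=True)
def ring(n,guess,rad=30):
    cal=pickle.load(open(n+'.pkl','rb'))['cal']; im=cv2.imread(f'pics/{n}.png')
    h=cv2.cvtColor(im,cv2.COLOR_BGR2HSV); m=((h[...,0]>12)&(h[...,0]<32)&(h[...,1]>110)&(h[...,2]>90)).astype(np.uint8)
    mm=np.zeros_like(m);cv2.circle(mm,tuple(int(v) for v in guess),rad,1,-1);m&=mm
    m=cv2.morphologyEx(m,cv2.MORPH_OPEN,np.ones((2,2)))
    cs,_=cv2.findContours(m,cv2.RETR_EXTERNAL,cv2.CHAIN_APPROX_NONE);c=max(cs,key=cv2.contourArea)
    e=cv2.fitEllipse(cv2.convexHull(c)); print(n,e)
    print('z.14',onz(cal,e[0],.14)); return cal,e[0]
if __name__=='__main__':
    a=pickle.load(open('c1.pkl','rb'))['cal'];b=pickle.load(open('c2.pkl','rb'))['cal']
    p=onz(a,(303.6,115.6),.14); o1=ring('c1',(303.6,115.6)); o2=ring('c2',proj(b,p)[0]); print('tri',tri([o1,o2]))
E
python3 ring.py
```

```text
eye [ 0.4565 -0.211   0.3938]
sleeve_flange [(array([ 0.533 , -0.215 ,  0.1341]), 0.57)]
c1 ((303.9663391113281, 116.4028091430664), (34.1421012878418, 35.15347671508789), 5.622915744781494)
z.14 [ 0.5406 -0.2172  0.14  ]
c2 ((308.1369323730469, 246.35487365722656), (29.899932861328125, 30.547903060913086), 82.11064147949219)
z.14 [ 0.5403 -0.2171  0.14  ]
tri [ 0.5406 -0.2171  0.1391]
```

play_rows(translation=[[-0.0019, -0.0066, 0.02], [0, 0, 0.025], [0, 0, 0.025], [0, 0, 0.025], [0, 0, 0.02], [0, 0, 0.0135], [0, 0, 0], [0, 0, 0]], delta_rot=[[0, 0, 0], [0, 0, 0], [0, 0, 0], [0, 0, 0], [0, 0, 0], [0, 0, 0], [0, 0, 0], [0, 0, 0]], grip=[1, 1, 1, 1, 0, 0, 0, 0])

```text
clock: 9.25
tool_pos: [0.5422, -0.2168, 0.1828]
eef_rot: [0.0, 1.0, -0.0, 0.001]
contact_force: [0.7, -0.3, -0.8]
opening: 0.57
finger_force: 0.0
```

play_rows(translation=[[0, 0, 0], [0, 0, 0], [0, 0, 0], [0, 0, 0], [0, 0, 0], [0, 0, 0]], delta_rot=[[0, 0, 0], [0, 0, 0], [0, 0, 0], [0, 0, 0], [0, 0, 0], [0, 0, 0]], grip=[-1, -1, -1, -1, -1, -1], squeeze=12)

```text
clock: 10.0
tool_pos: [0.5417, -0.2171, 0.1823]
eef_rot: [0.001, 1.0, -0.0, 0.0]
contact_force: [0.7, -0.9, 1.2]
opening: 0.311
finger_force: 12.0
```

play_rows(translation=[[0, 0, 0.001], [0, 0, 0.001], [0, 0, 0.001], [0, 0, 0.001], [0, 0, 0]], delta_rot=[[0, 0, 0], [0, 0, 0], [0, 0, 0], [0, 0, 0], [0, 0, 0]], grip=[-1, -1, -1, -1, -1])

```text
clock: 10.62
tool_pos: [0.5417, -0.2171, 0.1788]
eef_rot: [0.001, 1.0, -0.0, 0.0]
contact_force: [-1.4, -1.8, 6.6]
opening: 0.311
finger_force: 12.0
```

play_rows(translation=[[0, 0, 0.001], [0, 0, 0.001], [0, 0, 0.001], [0, 0, 0]], delta_rot=[[0, 0, 0], [0, 0, 0], [0, 0, 0], [0, 0, 0]], grip=[-1, -1, -1, -1])

```text
clock: 11.12
tool_pos: [0.5417, -0.2171, 0.1759]
eef_rot: [0.001, 1.0, -0.0, 0.0]
contact_force: [0.3, -1.4, 7.3]
opening: 0.309
finger_force: 12.0
```

play_rows(translation=[[0, 0, 0.001], [0, 0, 0.001], [0, 0, 0]], delta_rot=[[0, 0, 0], [0, 0, 0], [0, 0, 0]], grip=[-1, -1, -1])

```text
clock: 11.5
tool_pos: [0.5417, -0.217, 0.174]
eef_rot: [0.001, 1.0, -0.0, 0.0]
contact_force: [-1.3, -0.8, 9.0]
opening: 0.316
finger_force: 12.0
```

play_rows(translation=[[0, 0, 0.001], [0, 0, 0.0005], [0, 0, 0]], delta_rot=[[0, 0, 0], [0, 0, 0], [0, 0, 0]], grip=[-1, -1, -1])

```text
clock: 11.88
tool_pos: [0.5417, -0.217, 0.1729]
eef_rot: [0.001, 1.0, -0.0, 0.0]
contact_force: [-0.5, -1.4, 11.1]
opening: 0.309
finger_force: 12.0
```

```bash
python3 - <<'E'
from h import *
for i in range(3): st(); snap('wrist','p%d.png'%i)
E
```

```text
clock 11.875
tool_pos [ 0.5417 -0.217   0.1729]
eef_rot [ 6.e-04  1.e+00 -4.e-04  5.e-04]
contact_force [-0.4679 -1.3522 11.1396]
opening 0.3087
finger_force 12.0001
clock 11.925
tool_pos [ 0.5417 -0.2171  0.1728]
eef_rot [ 6.e-04  1.e+00 -4.e-04  5.e-04]
contact_force [-2.2882 -0.3519 11.882 ]
opening 0.3095
finger_force 12.0
clock 11.975
tool_pos [ 0.5417 -0.2171  0.1728]
eef_rot [ 6.e-04  1.e+00 -5.e-04  5.e-04]
contact_force [-1.7409 -1.8961 11.6078]
opening 0.3071
finger_force 12.0
```

play_rows(translation=[[0, 0, 0], [0, 0, 0], [0, 0, 0], [0, 0, -0.02], [0, 0, -0.03], [0, 0, -0.03], [0, 0, -0.03], [0, 0, -0.028], [0, 0, 0], [0, 0, 0]], delta_rot=[[0, 0, 0], [0, 0, 0], [0, 0, 0], [0, 0, 0], [0, 0, 0], [0, 0, 0], [0, 0, 0], [0, 0, 0], [0, 0, 0], [0, 0, 0]], grip=[0.5, 0.7, 1, 1, 1, 1, 1, 1, 1, 1])

```text
clock: 13.28
tool_pos: [0.5408, -0.2168, 0.3086]
eef_rot: [0.001, 1.0, 0.0, -0.001]
contact_force: [-0.2, 0.4, -0.2]
opening: 0.996
finger_force: 0.0
```

```bash
python3 shot.py c3 sleeve_flange; python3 - <<'E'
from ring import *
c=pickle.load(open('c3.pkl','rb'))['cal']; p=proj(c,[.5405,-.2171,.14])[0]; print(p)
ring('c3',p)
a=cv2.imread('pics/c2.png');b=cv2.imread('pics/c3.png')
cal2=pickle.load(open('c2.pkl','rb'))['cal'];p2=proj(cal2,[.5405,-.2171,.14])[0]
f=lambda im,p:cv2.resize(im[int(p[1])-35:int(p[1])+35,int(p[0])-35:int(p[0])+35],(390,390),interpolation=cv2.INTER_CUBIC)
cv2.imwrite('pics/cmp.png',np.hstack([f(a,p2),f(b,p)]))
E
```

```text
eye [ 0.4588 -0.2175  0.3915]
sleeve_flange [(array([ 0.5344, -0.2173,  0.1304]), 0.65)]
  sil 0.57 1052 (np.float64(315.7652091254753), np.float64(227.54467680608366)) 294 338 210 259 ((316.0, 234.5), (49.0, 44.0), 90.0)
[317.5581 244.9167]
c3 ((317.46636962890625, 243.47906494140625), (30.154157638549805, 32.0119743347168), 6.530407428741455)
z.14 [ 0.5395 -0.2172  0.14  ]
```

View pics/cmp.png

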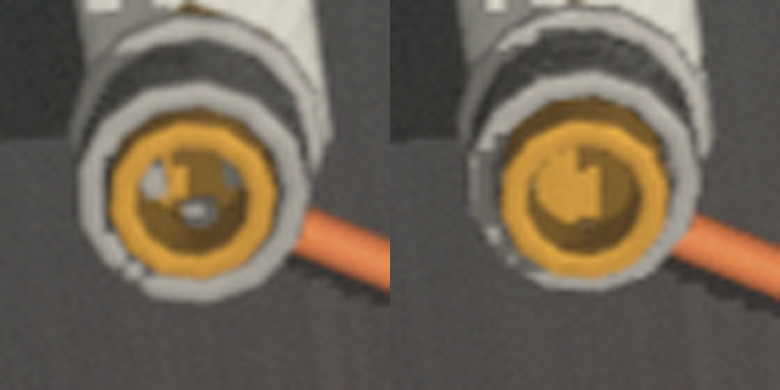

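The sleeve is now visibly lower and the locking pieces have withdrawn from the bore, so it's caught. Next is the gauge.

play_rows(translation=[[0.0003, 0.032, 0], [0.0003, 0.032, 0], [0.0003, 0.032, 0], [0.0003, 0.032, 0], [0.0003, 0.032, 0], [0.0003, 0.032, 0], [0.0003, 0.032, 0], [0.0003, 0.032, 0], [0.0003, 0.032, 0], [0.0003, 0.032, 0], [0.0003, 0.032, 0], [0.0003, 0.032, 0], [0.0003, 0.032, 0], [0.0003, 0.0312, 0], [0, 0, 0.03], [0, 0, 0.03], [0, 0, 0.03], [0, 0, 0], [0, 0, 0]], delta_rot=[[0, 0, 0], [0, 0, 0], [0, 0, 0], [0, 0, 0], [0, 0, 0], [0, 0, 0], [0, 0, 0], [0, 0, 0], [0, 0, 0], [0, 0, 0], [0, 0, 0], [0, 0, 0], [0, 0, 0], [0, 0, 0], [0, 0, -8.5], [0, 0, 0], [0, 0, 0], [0, 0, 0], [0, 0, 0]], grip=[0.36, 0.36, 0.36, 0.36, 0.36, 0.36, 0.36, 0.36, 0.36, 0.36, 0.36, 0.36, 0.36, 0.36, 0.36, 0.36, 0.36, 0.36, 0.36])

```text
clock: 15.8
tool_pos: [0.538, 0.2307, 0.2203]
eef_rot: [-0.074, 0.997, 0.0, 0.0]
contact_force: [-0.4, -0.1, 0.9]
opening: 0.674
finger_force: 0.0
```

```bash
python3 - <<'E'
from h import *
P=[];Q=[]
for i in range(5):
    s=r.get_state(); P.append(s['tool_pos']);Q.append(s['eef_rot']); snap('wrist','w%d.png'%i)
print(np.mean(P,0),np.std(P,0),np.mean(Q,0))
M=R.from_quat(np.mean(Q,0)).as_matrix(); print(M)
print('tool delta',M.T@(np.array([.5358,.2301,.129])-np.mean(P,0)))
E
```

```text
[0.53819167 0.23076039 0.22072989] [1.11962641e-04 5.94962792e-05 2.45458527e-04] [-7.35883319e-02  9.97288220e-01  4.41485798e-04  8.25517681e-04]
[[-9.89168151e-01 -1.46778295e-01  1.58158185e-03]
 [-1.46776837e-01  9.89169124e-01  1.00207420e-03]
 [-1.71153467e-03  7.59080299e-04 -9.99998247e-01]]
tool delta [ 0.0026197  -0.00037182  0.09172529]
```

play_rows(translation=[[0.0026, -0.0004, 0.03], [0, 0, 0.03], [0, 0, 0.02], [0, 0, 0.0117], [0, 0, 0], [0, 0, 0]], delta_rot=[[0, 0, 0], [0, 0, 0], [0, 0, 0], [0, 0, 0], [0, 0, 0], [0, 0, 0]], grip=[0.36, 0.36, 0.36, 0.36, 0.36, 0.36])

```text
clock: 16.8
tool_pos: [0.5357, 0.2299, 0.1289]
eef_rot: [-0.074, 0.997, 0.0, 0.001]
contact_force: [-0.1, 0.1, 1.2]
opening: 0.684
finger_force: 0.0
```

play_rows(translation=[[0, 0, 0], [0, 0, 0], [0, 0, 0], [0, 0, 0], [0, 0, 0], [0, 0, 0]], delta_rot=[[0, 0, 0], [0, 0, 0], [0, 0, 0], [0, 0, 0], [0, 0, 0], [0, 0, 0]], grip=[-1, -1, -1, -1, -1, -1], squeeze=35)

```text
clock: 17.55
tool_pos: [0.5354, 0.2298, 0.1284]
eef_rot: [-0.074, 0.997, 0.0, 0.0]
contact_force: [-0.7, -0.4, 4.7]
opening: 0.438
finger_force: 34.5
```

play_rows(translation=[[0, 0, -0.01], [0, 0, -0.02], [0, 0, -0.03], [0, 0, -0.03], [0, 0, -0.03], [0, 0, -0.03], [0, 0, -0.02], [0, 0, 0], [0, 0, 0]], delta_rot=[[0, 0, 0], [0, 0, 0], [0, 0, 0], [0, 0, 0], [0, 0, 0], [0, 0, 0], [0, 0, 0], [0, 0, 0], [0, 0, 0]], grip=[-1, -1, -1, -1, -1, -1, -1, -1, -1])

```text
clock: 18.68
tool_pos: [0.5346, 0.2291, 0.2971]
eef_rot: [-0.074, 0.997, -0.0, -0.001]
contact_force: [0.6, 0.1, -1.6]
opening: 0.439
finger_force: 34.9
```

```bash
python3 - <<'E'
from h import *
P=[];Q=[]
for i in range(4):
    s=r.get_state(); P.append(s['tool_pos']);Q.append(s['eef_rot']); snap('wrist','held%d.png'%i)
print(np.mean(P,0),np.mean(Q,0),s['opening'],s['contact_force'])
M=R.from_quat(np.mean(Q,0)).as_matrix()
print('tool delta',M.T@(np.array([.5405,-.2171,.29])-np.mean(P,0)))
im=cv2.imread('pics/held3.png'); cv2.imwrite('pics/heldc.png',cv2.resize(im[180:480,160:480],None,fx=2,fy=2))
E
```

```text
[0.53458625 0.22919813 0.29688583] [-7.36740693e-02  9.97281695e-01 -4.69694621e-04 -1.05770044e-03] 0.4352090151087601 [-1.21411263  0.61926898 -1.56342392]
tool delta [ 0.05971746 -0.44231668  0.00736141]
```

View pics/heldc.png

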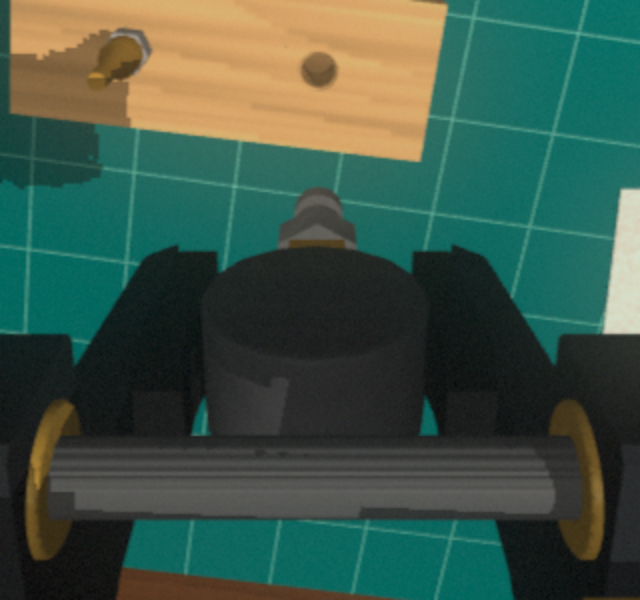

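The gauge hangs straight between the pads, with plug and collar at crop (318,195-245), and the hole is empty. I'll check the plug's place in the tool frame from this picture.

```bash
python3 - <<'E'
from h import *
np.set_printoptions(precision=2,suppress=True)
s=r.get_state();cal=r.get_calibration('wrist');M=R.from_quat(s['eef_rot']).as_matrix();p=np.array(s['tool_pos'])
t=np.linspace(0,2*np.pi,37)
im=cv2.imread('pics/held3.png')
for dx in (0,.001,-.001):
  for rad,h in((.0045,.111),(.006,.1095),(.01,.089)):
    c=p+(M@np.c_[dx+rad*np.cos(t),rad*np.sin(t),0*t+h].T).T
    u=proj(cal,c); print(dx,rad,'cols',u[:,0].min(),u[:,0].max(),'rows',u[:,1].min(),u[:,1].max())
    if dx==0:
        for q in u: cv2.circle(im,tuple(int(round(v*8)) for v in q),2,(0,0,255),-1,shift=3)
g=cv2.cvtColor(cv2.imread('pics/held3.png'),cv2.COLOR_BGR2GRAY)
print(cv2.imread('pics/held3.png')[264:310,319])
cv2.imwrite('pics/heldo.png',cv2.resize(im[250:330,260:380],None,fx=6,fy=6,interpolation=cv2.INTER_NEAREST))
E
```

```text
0 0.0045 cols 309.6402232045756 327.1931222097659 rows 271.72484466479284 287.93813928053487
0 0.006 cols 306.64433024902416 330.2082150484192 rows 270.06958944605856 291.8150301657829
0 0.01 cols 296.9113725855579 340.23258790168984 rows 278.53564397423304 317.938602745337
0.001 0.0045 cols 309.6296051129078 327.20882195919427 rows 269.8961736600253 286.1581255636753
0.001 0.006 cols 306.6291168151962 330.22857392305616 rows 268.2215815649003 290.03273156014495
0.001 0.01 cols 296.8783784380863 340.2717440912913 rows 276.4954231779694 316.0297768587245
-0.001 0.0045 cols 309.6508095510867 327.17746939825105 rows 273.5480114224066 289.7128668080297
-0.001 0.006 cols 306.6594978883751 330.1879174567373 rows 271.9119838833859 293.5920118271563
-0.001 0.01 cols 296.94425719615185 340.19356170629743 rows 280.56897713374434 319.84119501713263
[[ 99 110  49]
 [ 99 110  50]
 [ 96 111  47]
 [ 95 108  44]
 [ 99 109  49]
 [ 93 106  41]
 [ 98 108  43]
 [ 97 109  42]
 [ 96 106  45]
 [ 82  91  60]
 [ 66  74  76]
 [ 66  75  77]
 [ 68  75  77]
 [ 77  83  86]
 [ 87  95  97]
 [ 88  95  98]
 [ 90  96 100]
 [ 89  95  97]
 [ 72  81  82]
 [ 64  71  73]
 [ 67  74  75]
 [ 64  70  71]
 [ 63  70  71]
 [ 64  69  71]
 [ 61  68  69]
 [ 63  68  69]
 [ 60  67  66]
 [ 66  71  71]
 [ 77  84  85]
 [ 91  97  99]
 [ 91  99 100]
 [ 90  95  97]
 [ 89  95  94]
 [ 89  96  98]
 [ 90  98  98]
 [ 79  89  92]
 [ 36  66  83]
 [ 33  64  83]
 [ 29  61  74]
 [ 32  40  44]
 [ 34  36  33]
 [ 36  44  38]
 [ 39  42  37]
 [ 37  39  34]
 [ 32  36  33]
 [ 39  40  37]]
```

View pics/heldo.png

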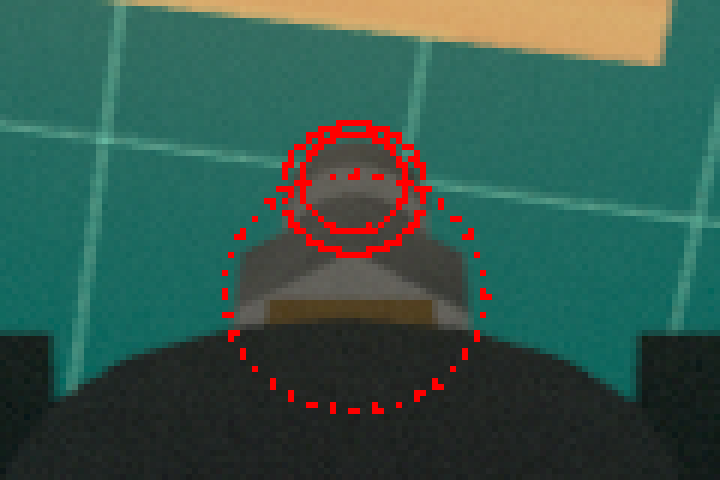

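```bash
python3 - <<'E'
from h import *
np.set_printoptions(precision=2,suppress=True)
s=r.get_state();cal=r.get_calibration('wrist');M=R.from_quat(s['eef_rot']).as_matrix();p=np.array(s['tool_pos'])
f=lambda q:proj(cal,p+M@np.array(q))[0]
for dx in(0,-.0015):
  print(dx,'hex top vertex',f((.01+dx,0,.079)),'hex side',f((.005+dx,-.00866,.079)),f((.005+dx,-.00866,.089)),'low vertex',f((.01+dx,0,.089)),
   'stem top-front',f((.006+dx,0,.064)),'stem foot',f((.006+dx,-.006,.079)),f((.006+dx,.006,.079)),
   'case top back edge', f((.012+dx,0,.025)))
im=cv2.imread('pics/held3.png'); 
# case top-rear edge row along centre column, contrast stretch
print(im[286:350,319].max(1))
E
```

```text
0 hex top vertex [318.69 287.56] hex side [298.75 298.12] [299.67 288.63] low vertex [318.6  278.54] stem top-front [318.82 312.17] stem foot [304.85 296.02] [332.5  296.03] case top back edge [319.39 354.34]
-0.0015 hex top vertex [318.68 290.75] hex side [298.79 301.25] [299.71 291.63] low vertex [318.6  281.58] stem top-front [318.81 315.54] stem foot [304.88 299.16] [332.46 299.17] case top back edge [319.38 358.6 ]
[ 71  71  69  69  67  71  85  99 100  97  95  98  98  92  83  83  74  44
  36  44  42  39  36  40  39  37  39  43  40  37  38  33  39  32  32  36
  37  38  36  36  37  34  37  33  34  37  35  33  31  33  35  32  38  33
  35  31  29  30  33  34  37  36  32  31]
```

The plug and collar read consistently about 1.6 mm towards tool -x, with no tilt. I'll allow for that and stop with the tip about 12 mm above the mouth to check alignment in one picture.

play_rows(translation=[[0.0038, -0.0276, 0], [0.0038, -0.0276, 0], [0.0038, -0.0276, 0], [0.0038, -0.0276, 0], [0.0038, -0.0276, 0], [0.0038, -0.0276, 0], [0.0038, -0.0276, 0], [0.0038, -0.0276, 0], [0.0038, -0.0276, 0], [0.0038, -0.0276, 0], [0.0038, -0.0276, 0], [0.0038, -0.0276, 0], [0.0038, -0.0276, 0], [0.0038, -0.0276, 0], [0.0038, -0.0276, 0], [0.0043, -0.0285, 0], [0, 0, 0.012], [0, 0, 0.012], [0, 0, 0.01], [0, 0, 0]], delta_rot=[[0, 0, 0], [0, 0, 0], [0, 0, 0], [0, 0, 0], [0, 0, 0], [0, 0, 0], [0, 0, 0], [0, 0, 0], [0, 0, 0], [0, 0, 0], [0, 0, 0], [0, 0, 0], [0, 0, 0], [0, 0, 0], [0, 0, 0], [0, 0, 0], [0, 0, 0], [0, 0, 0], [0, 0, 0], [0, 0, 0]], grip=[-1, -1, -1, -1, -1, -1, -1, -1, -1, -1, -1, -1, -1, -1, -1, -1, -1, -1, -1, -1])

```text
clock: 21.38
tool_pos: [0.5391, -0.2159, 0.2629]
eef_rot: [-0.075, 0.997, 0.001, -0.001]
contact_force: [-0.1, 0.4, -1.0]
opening: 0.439
finger_force: 34.9
```

```bash
python3 - <<'E'
from h import *
np.set_printoptions(precision=4,suppress=True)
P=[];Q=[]
for i in range(4):
    s=r.get_state();cal=r.get_calibration('wrist'); im,_=snap('wrist','al%d.png'%i); P.append(s['tool_pos']);Q.append(s['eef_rot'])
print(np.array(P),np.mean(Q,0),s['contact_force'])
p=np.mean(P,0);M=R.from_quat(np.mean(Q,0)).as_matrix();t=np.linspace(0,2*np.pi,60)
def draw(c,col):
    for q in proj(cal,c): cv2.circle(im,tuple(int(round(v*8)) for v in q),2,col,-1,shift=3)
for rad,h in((.006,.1095),):
    draw(p+(M@np.c_[-.0016+rad*np.cos(t),.0003+rad*np.sin(t),0*t+h].T).T,(0,0,255))
draw(np.c_[.5405+.01*np.cos(t),-.2171+.01*np.sin(t),0*t+.14],(255,0,0))
cv2.imwrite('pics/alo.png',cv2.resize(im[230:330,255:385],None,fx=6,fy=6,interpolation=cv2.INTER_NEAREST))
print('tip err tool', M.T@(np.array([.5405,-.2171,.14])-p))
E
```

```text
[[ 0.5391 -0.2159  0.2629]
 [ 0.5395 -0.2162  0.2636]
 [ 0.5398 -0.2165  0.264 ]
 [ 0.5398 -0.2167  0.2643]] [-0.0742  0.9972  0.0003 -0.0003] [ 0.1075  0.7016 -1.5418]
tip err tool [-0.0009 -0.001   0.1237]
```

View pics/alo.png

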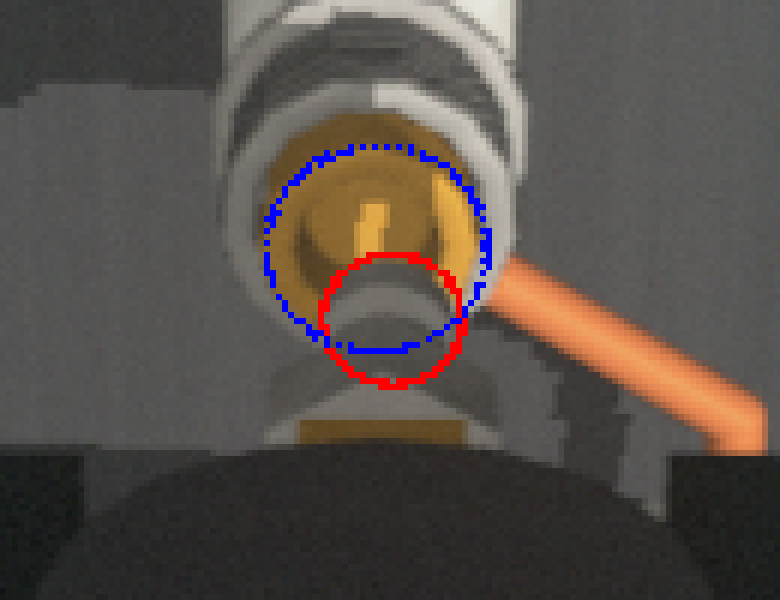

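The bore is centred near display (371,246) and the plug near (392,320), so the plug must go about 1-1.5 mm towards tool -y. The arm was still settling when this was taken. I'll let it settle and measure numerically.

play_rows(translation=[[0, 0, 0], [0, 0, 0], [0, 0, 0], [0, 0, 0]], delta_rot=[[0, 0, 0], [0, 0, 0], [0, 0, 0], [0, 0, 0]], grip=[-1, -1, -1, -1])

```text
clock: 22.08
tool_pos: [0.5395, -0.2171, 0.264]
eef_rot: [-0.074, 0.997, 0.0, 0.0]
contact_force: [-0.1, -0.1, -0.9]
opening: 0.44
finger_force: 34.9
```

```bash
cat > al.py <<'E'
from h import *
np.set_printoptions(precision=4,suppress=True,linewidth=200)
s=r.get_state();cal=r.get_calibration('wrist'); im,_=snap('wrist','am.png')
p=np.array(s['tool_pos']);M=R.from_quat(s['eef_rot']).as_matrix()
print(p,s['eef_rot'],s['contact_force'])
print('tip err tool', M.T@(np.array([.5405,-.2171,.14])-p))
h=cv2.cvtColor(im,cv2.COLOR_BGR2HSV)
b=((h[...,0]>8)&(h[...,0]<32)&(h[...,1]>120)&(h[...,2]>60)).astype(np.uint8)
for row in range(250,300,3):
    x=np.where(b[row,270:365])[0]+270; print(row,'brass',(x.min(),x.max(),(x.min()+x.max())/2) if len(x) else None,
      ''.join('B' if q else '.' for q in b[row,285:355]))
for row in (282,286,290,294): print(row,h[row,300:345,1])
E
python3 al.py
```

```text
[ 0.5395 -0.2171  0.264 ] [-0.0736  0.9973  0.      0.    ] [-0.0928 -0.1112 -0.8611]
tip err tool [-0.001  -0.0001  0.124 ]
250 brass (np.int64(312), np.int64(322), np.float64(317.0)) ...........................BBBBBBBBBBB................................
253 brass (np.int64(306), np.int64(328), np.float64(317.0)) .....................BBBBBBBBBBBBBBBBBBBBBBB..........................
256 brass (np.int64(303), np.int64(330), np.float64(316.5)) ..................BBBBBBBBBBBBBBBBBBBBBBBBBBBB........................
259 brass (np.int64(301), np.int64(332), np.float64(316.5)) ................BBBBBBBBBBBBBBBBBBBBBBBBBBBBBBBB......................
262 brass (np.int64(301), np.int64(333), np.float64(317.0)) ................BBBBBBBBBBBBBBBBBBBBBBBBBBBBBBBBB.....................
265 brass (np.int64(300), np.int64(333), np.float64(316.5)) ...............BBBBBBBBBBBBBBBBBBBBBBBBBBBBBBBBBB.....................
268 brass (np.int64(300), np.int64(334), np.float64(317.0)) ...............BBBBBBBBBBBBBBBBBBBBBBBBBBBBBBBBBBB....................
271 brass (np.int64(299), np.int64(334), np.float64(316.5)
[... 1160 characters left out ...]
..............................................
282 [ 17  16  16  62 131 166 163 153  80  24  18  20  22  18  25  23  20  18  24  24  26  23  19  25  18  22  23  22  20  22  53  34  19  20  19  26  60 136 159 162 162 164 161 162 163]
286 [  6  12  12  11  18  21  20  18  20  18  24  22  18  15  26  18  23  26  25  22  18  19  21  22  23  25  25  30  17  21  19  19  14   8  14  11  14   9  12  14  17   8  17  87 146]
290 [11 12  6 15 16 16 22 19 25 18 18 18 18 22 19 16 31 22 22 22 26 17 20 23 19 26 31 22 20 26 26 23 22 18 18 12 11 11  9 17  9 12  9 14 14]
294 [10 23 29 22 21 16 18 18 28 19 25 22 24 19 21 22 24 24 24 20 20 17 20 20 20 26 24 28 24 27 24 23 26 24 27 21 21 16 12 12  9 11 14 14 11]
```

play_rows(translation=[[0.0008, -0.001, 0], [0, 0, 0.005], [0, 0, 0.005], [0, 0, 0.002], [0, 0, 0], [0, 0, 0], [0, 0, 0]], delta_rot=[[0, 0, 0], [0, 0, 0], [0, 0, 0], [0, 0, 0], [0, 0, 0], [0, 0, 0], [0, 0, 0]], grip=[-1, -1, -1, -1, -1, -1, -1])

```text
clock: 23.0
tool_pos: [0.539, -0.2182, 0.2521]
eef_rot: [-0.074, 0.997, -0.0, 0.0]
contact_force: [-0.6, -0.0, -1.1]
opening: 0.437
finger_force: 34.9
```

```bash
python3 al.py
```

```text
[ 0.539  -0.2182  0.2521] [-0.0736  0.9973 -0.      0.0001] [-0.5711 -0.0224 -1.1403]
tip err tool [-0.0016  0.0008  0.1121]
250 brass None ......................................................................
253 brass None ......................................................................
256 brass None ......................................................................
259 brass (np.int64(312), np.int64(325), np.float64(318.5)) ...........................BBBBBBBBBBBBBB.............................
262 brass (np.int64(306), np.int64(331), np.float64(318.5)) .....................BBBBBBBBBBBBBBBBBBBBBBBBBB.......................
265 brass (np.int64(304), np.int64(333), np.float64(318.5)) ...................BBBBBBBBBBBBBBBBBBBBBBBBBBBBBB.....................
268 brass (np.int64(302), np.int64(335), np.float64(318.5)) .................BBBBBBBBBBBBBBBBBBBBBBBBBBBBBBBBBB...................
271 brass (np.int64(302), np.int64(335), np.float64(318.5)) .................BBBBBBBBBBBBBBBBBBBBBBBBBBBBBBBBBB...................
274 brass (np.int64(301), np.int64(336), np.float64(318.5)) ..
[... 1115 characters left out ...]
.
282 [123 169 165 166 169 163 150 126  45  19  22  20  18  20  20  20  22  18  21  16  20  26  17  21  18  22  24  20  18  14  46 122 164 166 163 173 164 114  40  19  20  20  22  79 151]
286 [ 36 121 165 160 172 166 163  72  24  22  27  22  22  21  27  23  23  22  19  25  18  19  25  21  16  28  26  27  21  21  21  97 164 164 166 161 112  34  21  20  19  50 137 155 150]
290 [ 18  18  80 123  65  25  26  19  18  21  18  23  18  22  25  28  25  28  25  20  23  26  13  23  23  22  22  26  26  19  29  29  46 100 139  65  23  21  20  20  49 147 161 165 168]
294 [16 19 34 18 16 21 24 18 21 16 16 18 21 24 21 22 21 20 29 24 22 22 20 18 23 25 24 23 21 17 17 23 24 21 25 20 30 16 12 14 10 12 15 11 22]
```

play_rows(translation=[[0.0003, 0, 0.001], [0, 0, 0.001], [0, 0, 0.001], [0, 0, 0.001], [0, 0, 0]], delta_rot=[[0, 0, 0], [0, 0, 0], [0, 0, 0], [0, 0, 0], [0, 0, 0]], grip=[-1, -1, -1, -1, -1])

```text
clock: 23.68
tool_pos: [0.5386, -0.2183, 0.2479]
eef_rot: [-0.074, 0.997, 0.0, -0.0]
contact_force: [-1.0, -0.7, -1.1]
opening: 0.438
finger_force: 34.9
```

play_rows(translation=[[0, 0, 0.001], [0, 0, 0.001], [0, 0, 0.001], [0, 0, 0.001], [0, 0, 0]], delta_rot=[[0, 0, 0], [0, 0, 0], [0, 0, 0], [0, 0, 0], [0, 0, 0]], grip=[-1, -1, -1, -1, -1])

```text
clock: 24.3
tool_pos: [0.5386, -0.2182, 0.2439]
eef_rot: [-0.074, 0.997, 0.0, 0.0]
contact_force: [0.5, -0.5, -0.1]
opening: 0.436
finger_force: 34.9
```

play_rows(translation=[[0, 0, 0.001], [0, 0, 0.001], [0, 0, 0.001], [0, 0, 0.001], [0, 0, 0]], delta_rot=[[0, 0, 0], [0, 0, 0], [0, 0, 0], [0, 0, 0], [0, 0, 0]], grip=[-1, -1, -1, -1, -1])

```text
clock: 24.92
tool_pos: [0.5387, -0.2182, 0.2402]
eef_rot: [-0.074, 0.997, -0.0, 0.0]
contact_force: [-0.9, 0.2, 2.3]
opening: 0.44
finger_force: 34.7
```

play_rows(translation=[[0, 0, 0.001], [0, 0, 0.001], [0, 0, 0.001], [0, 0, 0.001], [0, 0, 0]], delta_rot=[[0, 0, 0], [0, 0, 0], [0, 0, 0], [0, 0, 0], [0, 0, 0]], grip=[-1, -1, -1, -1, -1])

```text
clock: 25.55
tool_pos: [0.5392, -0.2181, 0.2371]
eef_rot: [-0.074, 0.997, -0.0, 0.001]
contact_force: [-1.4, -0.4, 8.0]
opening: 0.437
finger_force: 34.3
```

play_rows(translation=[[0, 0, 0.001], [0, 0, 0.001], [0, 0, 0.001], [0, 0, 0]], delta_rot=[[0, 0, 0], [0, 0, 0], [0, 0, 0], [0, 0, 0]], grip=[-1, -1, -1, -1])

```text
clock: 26.05
tool_pos: [0.5393, -0.2183, 0.234]
eef_rot: [-0.074, 0.997, -0.0, 0.001]
contact_force: [-1.1, 0.7, 7.4]
opening: 0.438
finger_force: 34.3
```

play_rows(translation=[[0, 0, 0.001], [0, 0, 0.001], [0, 0, 0.001], [0, 0, 0.001], [0, 0, 0]], delta_rot=[[0, 0, 0], [0, 0, 0], [0, 0, 0], [0, 0, 0], [0, 0, 0]], grip=[-1, -1, -1, -1, -1])

```text
clock: 26.68
tool_pos: [0.5395, -0.2182, 0.2303]
eef_rot: [-0.074, 0.997, -0.0, 0.001]
contact_force: [-0.2, 0.3, 9.4]
opening: 0.437
finger_force: 34.2
```

play_rows(translation=[[0, 0, 0.001], [0, 0, 0.001], [0, 0, 0.001], [0, 0, 0]], delta_rot=[[0, 0, 0], [0, 0, 0], [0, 0, 0], [0, 0, 0]], grip=[-1, -1, -1, -1])

```text
clock: 27.18
tool_pos: [0.5392, -0.2182, 0.2269]
eef_rot: [-0.074, 0.997, -0.0, 0.001]
contact_force: [-0.4, -0.3, 4.2]
opening: 0.438
finger_force: 34.5
```

play_rows(translation=[[0, 0, 0.001], [0, 0, 0.0007], [0, 0, 0]], delta_rot=[[0, 0, 0], [0, 0, 0], [0, 0, 0]], grip=[-1, -1, -1])

```text
clock: 27.55
tool_pos: [0.5393, -0.2182, 0.2254]
eef_rot: [-0.074, 0.997, -0.0, 0.001]
contact_force: [-1.9, 0.4, 9.7]
opening: 0.437
finger_force: 34.2
```

play_rows(translation=[[0, 0, -0.001], [0, 0, -0.001], [0, 0, -0.001], [0, 0, 0], [0, 0, 0]], delta_rot=[[0, 0, 0], [0, 0, 0], [0, 0, 0], [0, 0, 0], [0, 0, 0]], grip=[-1, -1, -1, -1, -1])

```text
clock: 28.18
tool_pos: [0.5388, -0.2183, 0.2273]
eef_rot: [-0.074, 0.997, -0.0, 0.0]
contact_force: [0.4, -0.4, 3.5]
opening: 0.441
finger_force: 34.6
```

```bash
python3 - <<'E'
from h import *
np.set_printoptions(precision=4,suppress=True)
im,_=snap('scene','s1.png'); p=proj(r.get_calibration('scene'),[.5405,-.2171,.115])[0]
a=cv2.imread('pics/scene0.png')
f=lambda im:cv2.resize(im[int(p[1])-45:int(p[1])+35,int(p[0])-40:int(p[0])+40],(390,390),interpolation=cv2.INTER_CUBIC)
cv2.imwrite('pics/s1c.png',np.hstack([f(a),f(im)]))
E
```

```text
(no output)
```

View pics/s1c.png

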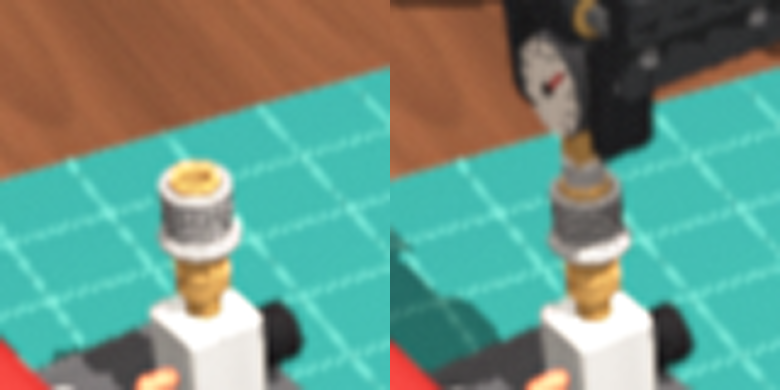

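The sleeve is forward again: its flange is about 1 mm below where it started, which matches the remaining load, where a caught sleeve would sit about 4 mm lower. The collar sits on the rim. I'll unload and release.

play_rows(translation=[[0, 0, -0.001], [0, 0, -0.0005], [0, 0, 0], [0, 0, 0], [0, 0, 0], [0, 0, 0], [0, 0, -0.01], [0, 0, -0.02], [0, 0, -0.03], [0, 0, -0.03], [0, 0, -0.02], [0, 0, 0], [0, 0, 0], [0, 0, 0]], delta_rot=[[0, 0, 0], [0, 0, 0], [0, 0, 0], [0, 0, 0], [0, 0, 0], [0, 0, 0], [0, 0, 0], [0, 0, 0], [0, 0, 0], [0, 0, 0], [0, 0, 0], [0, 0, 0], [0, 0, 0], [0, 0, 0]], grip=[-1, -1, -1, 0.3, 0.6, 0.6, 0.6, 0.6, 0.6, 0.6, 0.6, 0.6, 0.6, 0.6])

```text
clock: 29.98
tool_pos: [0.538, -0.2182, 0.3378]
eef_rot: [-0.074, 0.997, 0.0, -0.001]
contact_force: [-0.5, 0.2, -0.3]
opening: 0.798
finger_force: 0.0
```

```bash
python3 - <<'E'
from h import *
np.set_printoptions(precision=4,suppress=True)
st()
a=cv2.imread('pics/scene0.png')
cal=r.get_calibration('scene'); im,_=snap('scene','s2.png'); 
for t in('gauge','gauge_case','sleeve_flange','nozzle','jar','tin'): print(t,[(np.round(d['point'],3),round(d['confidence'],2)) for d in r.look_for('scene',t)[:1]])
s=r.silhouettes('scene','gauge')
print('pred base/top',proj(cal,[[.5405,-.2171,.14],[.5405,-.2171,.184],[.5405,-.2171,.204]]))
if s: ys,xs=np.where(s[0]['pixels']);print('sil',xs.min(),xs.max(),ys.min(),ys.max(),xs.mean(),ys.mean())
# shift of sleeve between the start and now, by template matching on the flange zone
p=proj(cal,[.5405,-.2171,.118])[0].astype(int); 
for n,i in(('held',cv2.imread('pics/s1.png')),('now',im)):
    T=a[p[1]-4:p[1]+12,p[0]-12:p[0]+12]; W=i[p[1]-14:p[1]+22,p[0]-17:p[0]+17]
    m=cv2.minMaxLoc(cv2.matchTemplate(W,T,cv2.TM_CCOEFF_NORMED)); print(n,m[1],np.array(m[3])-[5,10])
E
```

```text
clock 29.975
tool_pos [ 0.538  -0.2182  0.3378]
eef_rot [-0.0736  0.9973  0.0004 -0.001 ]
contact_force [-0.5357  0.1941 -0.3188]
opening 0.7976
finger_force 0.0
gauge [(array([ 0.544, -0.212,  0.186]), 0.6)]
gauge_case [(array([ 0.547, -0.21 ,  0.191]), 0.9)]
sleeve_flange [(array([ 0.547, -0.208,  0.124]), 0.69)]
nozzle [(array([0.541, 0.154, 0.062]), 0.64)]
jar [(array([0.732, 0.045, 0.063]), 0.98)]
tin [(array([0.397, 0.026, 0.062]), 0.78)]
pred base/top [[270.077  137.8157]
 [268.4984 117.5182]
 [267.7499 107.8936]]
sil 258 278 106 140 268.31237322515216 120.88032454361054
held 0.7909914255142212 [0 1]
now 0.9863542914390564 [0 0]
```

```bash
python3 -c "
from plant import r
print(r.finish_job())"
```

```text
the job is handed in; nothing more can be done
None
```

The job is handed in at about 30 s of the 64 s allowed: the sleeve was drawn back and caught, the gauge's plug pushed home with the sleeve sprung forward over it, and the gauge left standing upright; the last scene picture shows nozzle, jar and tin where they were, but no verdict was returned.

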